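# Open a dead centrifuge through its hidden release hole

## Task

The bench centrifuge has lost power with its lid latched. Take the release rod from its rest, feel along the hidden face under the centrifuge's brow for the release hole, and push the rod in until the lid springs fully open. Then draw the rod out and lay it back in its rest as it lay before, without dropping it and leaving the other things on the bench where they are.

Things in the scene. Friction and masses are not known exactly. Their poses are not given: they have to be found in the camera images.
- spinner: The centrifuge: fixed white box, 200 (x) by 260 (y), 105 high, its lid reaching 141 above the bench. Origin: centre of its underside on the bench; its -x side faces the robot, z up. In the middle of that side is a recess 110 wide (y -55 to 55), its floor 50 and its roof 85 above the bench, 25 deep, under a brow and between two cheeks with fronts at x = -100.
- face_mid (a point): Middle of the hidden face, the recess's flat upright back (6 thick), 57.5 above the bench; axes as the centrifuge's, +x going in. In it is one hole, 13 wide and 15 high, centred at this height, its lower edge level with the recess's floor, which runs on inside; its place along y is not known, anywhere from -36 to 36. It cannot be seen from above or from beyond the bench.
- latch (a joint): Travel in m of the sprung latch bar behind the hole: 0 at rest, 0.014 at its stop. It spans all hole places; its front is 18 in from the hidden face. Pushed +x by the rod's tip it gives at about 2 N, lets the lid go at 0.007 to 0.008 (3.5 N), and meets its stop at 4.6 N, so the tip goes 26 to 32 past the hidden face.
- lid_edge (a point): Middle of the lid's front (-x) edge, on its top, 141 above the bench when latched shut. The lid is hinged on the centrifuge's far (+x) edge, 190 behind this point; once unlatched it springs up by itself in under a second to its stop, tilted 1.25 rad, and stays there. The point's z is the lid's upward normal, so its angle to vertical is the lid's angle.
- rod_grip (a point): Centre of the release rod's handle (half-way up), where to grip. The handle is a white bar 100 long (x), 18 wide (y), 24 high (z); from its front end a straight steel shank, 8 in diameter, round-tipped, runs on along +x at the handle's mid-height, its tip 155 from this point. +x points to the tip, z up. About 120 g, balancing some 20 ahead of this point.
- rod_tip (a point): Extreme tip of the rod's shank, 155 along +x from rod_grip; same axes. Under its weight and when pressed the held rod pitches a little in the fingers: the tip droops 2 to 5, so aim a few mm above the middle of the hole.
- rest: The rod's rest, grey, fixed: base 170 by 70 by 8, two forks 10 thick, open on top. Origin on the bench below the handle's centre as it lies; +x as the rod points. Rear fork (x = -31): floor 40 high, under the handle, walls 34 apart; front fork (x = 84): floor 48 high, under the shank, walls 30 apart. Walls rise 10 more. The rod lies level, handle centre 52 high. It may stand at either side.
- slide_box: Bystander: wooden slide box, 102 by 77 by 38 high; origin at the centre of its underside.
- dish: Bystander: glass dish 90 in diameter, 15 high; origin at the centre of its underside.
- jar: Bystander: amber jar, 60 in diameter, 85 high; origin at the centre of its underside.
There are look-alikes about, which are no part of the job. Of the things that look like the part that bears rod_grip, the smaller one is meant. Of the things that look like the rest, the larger one is meant.

How it is judged (in metres and radians):
On the way, in this order (a step that is already met when the one before it is completed fails the run):
1. the rod's tip is through the release hole, 10 mm or more past the hidden face (x of rod_tip in the frame of spinner above -0.065 m and y of rod_tip in the frame of spinner between -0.05 and 0.05 m and z of rod_tip in the frame of spinner between 0.04 and 0.075 m).
2. with the rod in the hole, the lid has been let go (angle between lid_edge's own z axis and vertical above 0.1 rad and x of rod_tip in the frame of spinner above -0.075 m and y of rod_tip in the frame of spinner between -0.05 and 0.05 m).
3. the lid is fully open at its stop (angle between lid_edge's own z axis and vertical above 1.15 rad), for 0.2 s.
At the end, for the whole second after the job is handed in: The lid stands open at its stop (over 1.15 rad) and the rod lies still and released in both forks of its rest as before: handle centre within 20 mm along and 12 mm across of the rest's middle, 46 to 58 mm high, tip forward, level and within 18 mm across of the rest's line (angle between lid_edge's own z axis and vertical above 1.15 rad and x of rod_grip in the frame of rest between -0.02 and 0.02 m and y of rod_grip in the frame of rest between -0.012 and 0.012 m and z of rod_grip in the frame of rest between 0.046 and 0.058 m and y of rod_tip in the frame of rest between -0.018 and 0.018 m and z of rod_tip in the frame of rest between 0.042 and 0.062 m and x of rod_tip in the frame of rest above 0.12 m and linear speed of rod below 0.02 m/s); the robot touches nothing.
It fails at once if the rod is dropped (its handle or tip comes lower than 22 mm over the bench) (height (world z) of any of rod_grip, rod_tip below 0.022 m).
It fails at once if the slide box, dish or jar is pushed more than 30 mm (distance of any of slide_box, dish, jar from where it was at the start of the episode above 0.03 m).
It also fails if it takes over 72 s, if anything falls off the work surface, if the arm or the gripper's body presses on something with over 40 N, if the wrist force passes 120 N, or if a joint passes its speed limit or range.

## Robot

A 6-joint arm with a two-finger parallel gripper is mounted at the origin on the work surface. World frame = base frame: x ahead of the robot, y to its left, z up, the work surface at z = 0. Lengths are in mm, angles in rad, forces in N, time in s.
With the tool pointing down it reaches from about 275 to 750 mm from the base axis. Payload 10.2 kg.
Tool frame: the origin (TCP) lies between the finger pads; the fingertips stand 17 mm ahead of it and the grasp point (between the pads) lies 2 mm behind it (tips_ahead is the distance from the TCP to the fingertips, in mm); z points along the fingers, y is the line along which they close (so a half turn about z gives the same grasp; the last joint's range is limited). The gripper opens to 85 mm and grips with 20 to 120 N. Pads are 22 mm wide; open, the fingers measure 114 mm over their backs; the gripper's body (76 mm by 85 mm) begins 54 mm behind the grasp point. The pads swing forward as they close: fully open they stand 13 mm farther back than shut.
Start: joints at [0.967, 0.313, 1.498, -0, 1.331, -0.223], TCP at [195.136, 487.394, 248.294] pointing down, gripper open.
Joint ranges: [-2.94, 2.94], [-0.97, 2.17], [0.19, 2.56], [-1.23, 4.37], [0.02, 3.11], [-2.88, 2.88]. Speed limits (rad/s): [2.39, 2.39, 3.01, 3.14, 3.14, 3.14].

## Interface

Orientations are given as a unit quaternion [w, x, y, z].
In Python, from rig import sense, capture, finish_job, boxes_of, tips_ahead gives the robot as it stands.
- The arm moves only by the tool drive_tool, never from a script. Its argument "commands" is text: rows parted by semicolons, each of 7 numbers parted by spaces: the shift along the world's x, y, z in units of 0.1 m (1.0 is 0.1 m), then the turn, a rotation vector about the world's x, y, z in units of pi/4 rad (1.0 is pi/4 rad), then the opening in per cent of the stroke, from 0 (shut) to 100 (fully open). A call has 1 to 20 rows; each row shifts and turns the commanded pose from where the row before left it; what a row does not reach is not made up. A row lasts 1/12 s, in which the tool goes at most 41.7 mm and 7.16 degrees, less where a joint would pass 70% of its speed; a pose out of reach is approached as far as the arm can. A call with a number of a shift or a turn outside -1 to 1 is refused whole. A call with a gripper value outside its range is refused whole. The fingers move at their own pace and stop on an object; "force" is the grip in N (left out, the last holds). Time passes only in rows, so rows that do not move let the fingers close. It gives the time, the measured TCP pose, the force, the opening and the grip force at its end, in the units of the state.
- sense(): the state, without advancing time (a new reading comes with each control period).
- capture(name): name is "scene" or "top" or "wrist"; returns a dict with "pixels" (420x560x3 uint8, blue, green, red), "fov_y" (degrees; the focal length in pixels is half the picture's height over the tangent of half this angle, whatever the lens; pixels are square), "cx", "cy" (the principal point, pixels), "k1" (the pictures are not rectified: a ray, as slopes to the right and down, at radius r is drawn at 1 + k1 r^2 times it, then the intrinsics apply), "position" and "attitude" of the camera in the world; the wrist camera has in their place "tool_from_camera" (4x4, takes a point from camera to tool coordinates, whose origin is the TCP and whose axes are the flange's). Camera axes: x right, y down, z forward; pixel columns grow to the right and rows downward; lengths in mm; the calibration is good to about 2 mm. A picture is of the moment at which its call begins: read the wrist's pose just before it. There is no depth.
- finish_job(): hands the job in; it is judged then, once.
Trained networks look in a picture, given as the dict that the camera call returned (one of the last four; its "shot" number tells which), for a name from the list of things; names that differ only in an ending like _2 or _b are one class to them, and where a whole thing is asked for, a point or a joint stands for the part that bears it (a point fixed in the world has none). Each returns a list of dicts, best first, with "confidence" (0 to 1); they miss things now and then, are a little off and sometimes report something else, mostly with a low value. They report only what shows in the picture. A call takes as long as a camera call. They do not tell look-alikes from the thing itself.
- boxes_of(picture, name): "position" ([column, row] in pixels, amid what is visible of it).
The state is a dict: "time_s": time; "joints": joint angles; "dq": joint speeds; "tau": joint torques, N m; "eef_pos": TCP position; "ee_rot": TCP orientation; "force": force on the tool from outside, world axes, zero at the start; "wrist_torque": the same for the moment, N m; "grip_width": opening from 0.0 (shut) to 1.0 (fully open); "grip_force": force on a finger pad.
Only numpy, scipy, OpenCV 4.12 (cv2) and the standard library are available. Lean on these libraries where they do the work, as an engineer would, in place of code of your own. Each camera call takes 0.05 s, during which the arm holds its last target. There are 200 camera calls.

## Working session

There is one attempt and no reset: what is moved stays moved. The work goes in short steps, Python scripts to look and compute and a tool call to move; the robot and the scene stay as the last step left them, time stands still between calls to the robot, and variables do not carry over. Pictures are saved under pics/ and viewed, at most 10 in all, crops included, and the job is handed in when it is done.

Besides the shell and the picture viewer there is one more tool, called after "Request:" as a command line: name --argument value ..., lists and objects as JSON in quotes. drive_tool: Moves the arm, as the interface text tells. Shifts and turns lie within -1 to 1; 1 stands for 0.1 m of shift or pi/4 rad of turn. Its arguments: {"type":"object","properties":{"commands":{"type":"string"},"force":{"type":"number"}},"required":["commands"]}

```bash
mkdir -p pics; ls; cat > h.py <<'E'
import numpy as np, cv2
from scipy.spatial.transform import Rotation as R
from rig import *
def ray(p,uv,s=None):
    f=p["pixels"].shape[0]/2/np.tan(np.radians(p["fov_y"])/2)
    d=(np.array(uv,float)-[p["cx"],p["cy"]])/f; u=d.copy()
    for _ in range(30): u=d/(1+p["k1"]*(u@u))
    c=np.array([u[0],u[1],1])
    if "position" in p:
        a=np.array(p["attitude"]); M=a if a.shape==(3,3) else R.from_quat(a,scalar_first=True).as_matrix()
        return np.array(p["position"]),M@c
    T=np.array(p["tool_from_camera"]); M=R.from_quat(s["ee_rot"],scalar_first=True).as_matrix()
    return M@T[:3,3]+s["eef_pos"], M@T[:3,:3]@c
def onz(p,uv,z,s=None):
    o,d=ray(p,uv,s); return o+d*(z-o[2])/d[2]
E
python3 - <<'E'
from h import *
s=sense(); print(s)
for n in ("scene","top"):
    p=capture(n); cv2.imwrite(f"pics/{n}0.png",p["pixels"])
    print(n,{k:v for k,v in p.items() if k!="pixels"})
    for k,z in (("spinner",70),("rod_grip",52),("rest",20),("slide_box",38),("dish",15),("jar",85),("lid_edge",141)):
        for b in boxes_of(p,k): print(k,np.round(b["position"]),round(b["confidence"],2),np.round(onz(p,b["position"],z)))
E
```

```text
pics
{'time_s': 0.0, 'joints': array([ 9.66585086e-01,  3.13471794e-01,  1.49845612e+00,  8.18301090e-06,
        1.33099368e+00, -2.23389617e-01]), 'dq': array([-6.30654985e-04,  3.70481258e-04,  7.03235820e-04,  3.91169462e-04,
       -2.09857491e-04,  5.98826319e-05]), 'tau': array([-5.14746043e-04, -4.12266505e+01, -2.59735876e+01, -2.23517363e-04,
        4.18326512e-03,  1.58725078e-05]), 'eef_pos': array([194.99864519, 487.18485341, 247.71674398]), 'ee_rot': array([-2.70816378e-04,  1.89263213e-01,  9.81926166e-01, -6.06790425e-04]), 'force': array([-0.08703902, -0.28523224, -0.06344876]), 'wrist_torque': array([-0.01361923, -0.0105371 ,  0.02854941]), 'grip_force': 0.0, 'grip_width': 0.9979209004820884}
scene {'fov_y': 51.370430583257345, 'cx': 281.09102149557503, 'cy': 207.01232145855775, 'k1': -0.04508737781495025, 'position': array([1250.93998075,  -70.07012772, 1098.58009625]), 'attitude': array([-0.2396699 ,  0.70326728,  0.63462996, -0.21264591]), 'shot': 1}
spinner [276. 282.] 0.91 [715. -22.  70.]
rod_grip [385. 198.] 0.79 [455. 339.  52.]
rod_grip [346. 150.] 0.72 [2
[... 331 characters left out ...]
30778076, 'cx': 276.62157221822014, 'cy': 211.33594311127823, 'k1': 0.006942417462235476, 'position': array([307.50986806,  21.22143921, 985.70105243]), 'attitude': array([ 0.05718613, -0.70219157,  0.70513091, -0.0802941 ]), 'shot': 2}
spinner [285. 122.] 0.86 [715. -31.  70.]
rod_grip [125. 224.] 0.68 [461. 351.  52.]
rod_grip [146. 333.] 0.67 [211. 287.  52.]
rest [194. 225.] 0.58 [465. 194.  20.]
rest [142. 216.] 0.57 [487. 322.  20.]
slide_box [414. 225.] 0.83 [ 459. -351.   38.]
slide_box [279. 120.] 0.56 [735. -19.  38.]
slide_box [285. 116.] 0.56 [745. -35.  38.]
dish [382. 135.] 0.58 [ 704. -292.   15.]
jar [142. 134.] 0.69 [676. 314.  85.]
lid_edge [284. 117.] 0.95 [697. -26. 141.]
```

View pics/top0.png

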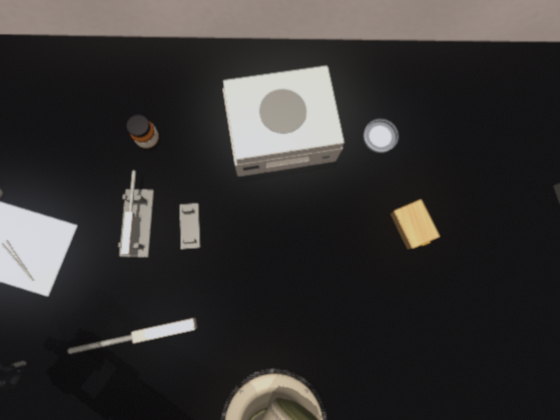

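View pics/scene0.png

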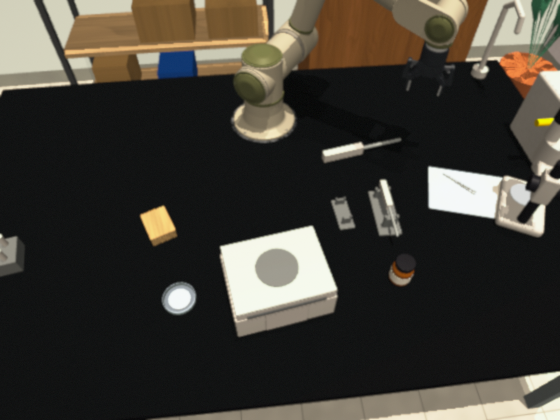

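The top view shows these candidates:
- **Rods:** one lies in a rest, with its handle at about (126,230). A longer one lies loose at (165,330).
- **Rests:** the larger one is at (137,222) and carries the rod. The smaller one is at (190,226).

By the description I want the smaller rod in the larger rest. A close crop will check that.

```bash
python3 - <<'E'
from h import *
im=cv2.imread("pics/top0.png")
a=cv2.resize(im[160:270,100:210],None,fx=5,fy=5,interpolation=cv2.INTER_CUBIC)
cv2.imwrite("pics/crop_rest.png",a)
b=cv2.resize(im[60:185,215:350],None,fx=4.5,fy=4.5,interpolation=cv2.INTER_CUBIC)
cv2.imwrite("pics/crop_spin.png",b)
E
```

```text
(no output)
```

View pics/crop_rest.png

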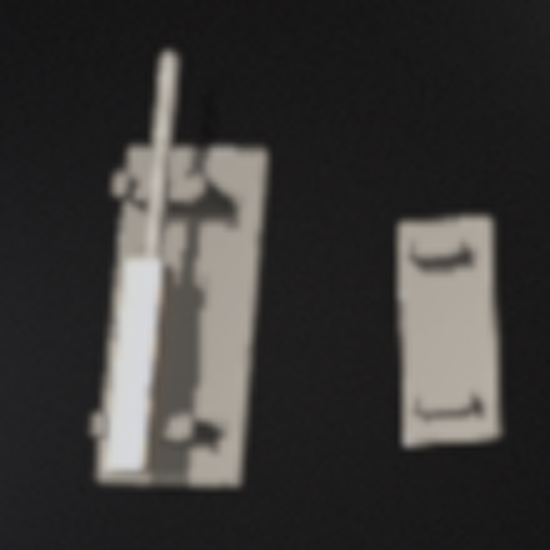

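View pics/crop_spin.png

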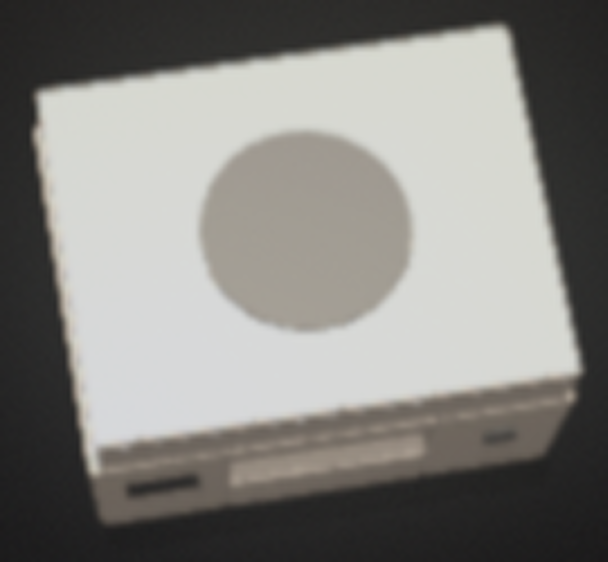

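The crop shows the short rod in the large rest: handle top at crop (122–162, 258–470), tip at (168,52), tip pointing away from the robot. The spinner crop gives clean lid corners at (38,92), (508,25), (580,375) and (100,450).

```bash
python3 - <<'E'
from h import *
p=capture("top")
r=np.array([onz(p,(np.array(c)/5+[100,160]),8)[:2] for c in ((128,147),(268,147),(243,487),(97,485))])
print("rest",r.round(),r.mean(0)); 
for i in range(4): print(np.linalg.norm(r[i]-r[i-1]))
d=(r[0]+r[1]-r[2]-r[3]); print("yaw",np.arctan2(d[1],d[0]))
h=np.array([onz(p,(np.array(c)/5+[100,160]),64)[:2] for c in ((122,258),(162,258),(147,470),(103,470))])
d=h[0]+h[1]-h[2]-h[3];print("handle",h.round(),h.mean(0),np.linalg.norm(d)/2,np.arctan2(d[1],d[0]))
t=onz(p,np.array([168,52])/5+[100,160],52);print("tip",t, np.linalg.norm(t[:2]-h.mean(0)),np.arctan2(*(t[:2]-h.mean(0))[::-1]))
l=np.array([onz(p,(np.array(c)/4.5+[215,60]),141)[:2] for c in ((38,92),(508,25),(580,375),(100,450))])
for i in range(4): print(np.linalg.norm(l[i]-l[i-1]))
print("lid",l.round(),l.mean(0)); d=l[0]+l[1]-l[2]-l[3];print(np.arctan2(d[1],d[0])); d=l[0]+l[3]-l[1]-l[2];print(np.arctan2(-d[0],d[1]))
s=sense();print(R.from_quat(s["ee_rot"],scalar_first=True).as_matrix().round(2),capture("wrist")["tool_from_camera"].round(2))
E
```

```text
rest [[557. 371.]
 [557. 301.]
 [385. 304.]
 [387. 375.]] [471.73586692 337.54065799]
170.72902596866263
70.16984110142016
172.15841433319952
70.78521613603652
yaw -0.019482943926352754
handle [[489. 350.]
 [489. 331.]
 [389. 332.]
 [389. 352.]] [439.01988545 341.44020607] 100.00204601761236 -0.012414508696170688
tip [594.05961571 339.07873577  52.        ] 155.05771345013233 -0.01523021032869473
197.32355999730342
250.01910668988475
197.24283321607723
246.038841483691
lid [[ 786.  115.]
 [ 827. -132.]
 [ 632. -162.]
 [ 592.   81.]] [709.34908301 -24.5917543 ]
0.16508530497352966
0.16592096220333238
[[-0.93  0.37  0.  ]
 [ 0.37  0.93  0.  ]
 [-0.    0.   -1.  ]] [[   0.     -0.96   -0.27   68.26]
 [   1.     -0.      0.     -0.26]
 [  -0.     -0.27    0.96 -126.72]
 [   0.      0.      0.      1.  ]]
```

Both choices match the description. Rod handle at (439,341), yaw -0.015. Spinner near (706,-25), yaw 0.165. Before gripping the rod, I'll try a quick wrist-camera look under the brow from the robot's side.

Request:
drive_tool --commands "0.18 -0.3 -0.05 0 0 0.04 100;0.18 -0.3 -0.05 0 0 0.04 100;0.18 -0.3 -0.05 0 0 0.04 100;0.18 -0.3 -0.05 0 0 0.04 100;0.18 -0.3 -0.05 0 0 0.04 100;0.18 -0.3 -0.05 0 0 0.04 100;0.18 -0.3 -0.05 0 0 0.04 100;0.18 -0.3 -0.05 0 0 0.04 100;0.18 -0.3 -0.05 0 0 0.04 100;0.18 -0.3 -0.05 0 0 0.04 100;0.18 -0.3 -0.05 0 0 0.04 100;0.18 -0.3 -0.05 0 0 0.04 100;0.18 -0.3 -0.05 0 0 0.04 100;0.18 -0.3 -0.05 0 0 0.04 100;0.18 -0.3 -0.05 0 0 0.04 100;0.18 -0.3 -0.05 0 0 0.04 100;0.18 -0.3 -0.05 0 0 0.04 100;0.18 -0.3 -0.05 0 0 0.04 100"

```text
time_s: 2.4
eef_pos: [519.8, -54.4, 158.1]
ee_rot: [0.0, -0.093, 0.996, -0.0]
force: [0.2, 0.6, -0.0]
grip_width: 0.999
grip_force: 0.0
```

Request:
drive_tool --commands "0 0 0 0.023 -0.14 0 100;0 0 0 0.023 -0.14 0 100;0 0 0 0.023 -0.14 0 100;0 0 0 0.023 -0.14 0 100;0 0 0 0.023 -0.14 0 100;0 0 0 0.023 -0.14 0 100;0 0 0 0.023 -0.14 0 100;0 0 0 0 0 0 100;0 0 0 0 0 0 100"

```text
time_s: 3.15
eef_pos: [532.4, -36.1, 186.4]
ee_rot: [0.34, -0.079, 0.937, 0.021]
force: [-0.5, -0.4, 0.3]
grip_width: 1.002
grip_force: 0.0
```

```bash
python3 - <<'E'
from h import *
s=sense();p=capture("wrist");cv2.imwrite("pics/w1.png",p["pixels"])
print(s["time_s"],s["eef_pos"],R.from_quat(s["ee_rot"],scalar_first=True).as_matrix().round(3),p["fov_y"],p["cx"],p["cy"])
E
```

```text
3.15 [532.38821362 -36.06956944 186.44869294] [[-0.756 -0.162  0.634]
 [-0.133  0.987  0.092]
 [-0.641 -0.015 -0.767]] 70.2771472055654 274.98079832368154 202.94834149492115
```

View pics/w1.png

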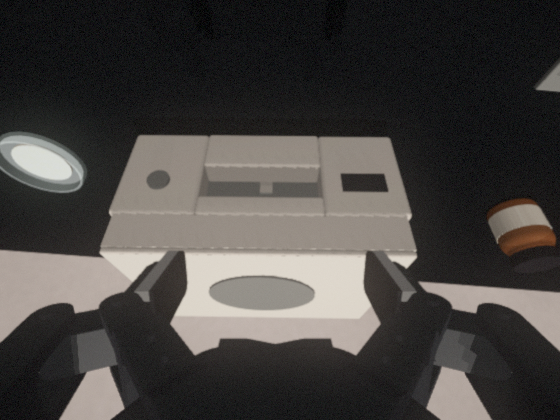

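The wrist picture (upside down) shows the recess at columns 200–322. A pale patch, probably the hole, is at about (266,187). I'll zoom in on it and compute its place.

```bash
python3 - <<'E'
from h import *
im=cv2.imread("pics/w1.png")
cv2.imwrite("pics/w1c.png",cv2.resize(im[125:260,100:420],None,fx=2.5,fy=4,interpolation=cv2.INTER_CUBIC))
E
```

```text
(no output)
```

View pics/w1c.png

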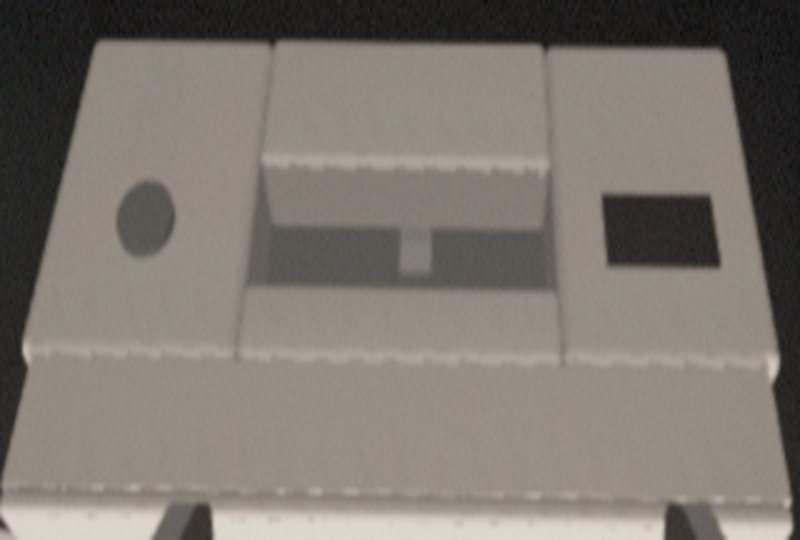

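The hole is clear at crop (400–432, 228–275). The back corners of the recess floor are at (272,227) and (547,230).

```bash
python3 - <<'E'
from h import *
s=sense();p=capture("wrist")
W={}
for n,c,z in (("bl",(97,40),0),("br",(725,48),0),("fl",(264,162),50),("fr",(547,162),50),("kl",(272,227),50),("kr",(547,231),50),("hl",(400,228),50),("hr",(432,229),50),("tl",(27,350),105),("tr",(775,362),105)):
    W[n]=onz(p,(c[0]/2.5+100,c[1]/4+125),z,s); print(n,W[n].round(1))
for a,b in (("bl","br"),("fl","fr"),("kl","kr"),("tl","tr")):
    d=(W[b]-W[a])[:2]; print(a,np.linalg.norm(d),np.arctan2(-d[0],d[1]),((W[a]+W[b])/2).round(1))
yaw=.1655;f=np.array([np.cos(yaw),np.sin(yaw)]);g=np.array([-f[1],f[0]])
for n,w in W.items(): print(n,"f",(w[:2]@f).round(1),"g",(w[:2]@g).round(1))
E
```

```text
bl [ 646.  -168.9    0. ]
br [602.   96.4   0. ]
fl [624.4 -90.6  50. ]
fr [605.3  15.4  50. ]
kl [649.2 -88.1  50. ]
kr [630.8  22.8  50. ]
hl [640.3 -36.4  50. ]
hr [638.3 -23.5  50. ]
tl [ 634.8 -162.2  105. ]
tr [593.3  87.1 105. ]
bl 268.9791288507605 0.16450588232610447 [624.  -36.3   0. ]
fl 107.75664559657342 0.17775892312289934 [614.9 -37.6  50. ]
kl 112.44027841853628 0.16494187428735904 [640.  -32.6  50. ]
tl 252.6496657924654 0.16505689229373133 [614.  -37.5 105. ]
bl f 609.4 g -273.1
br f 609.6 g -4.1
fl f 600.9 g -192.3
fr f 599.6 g -84.5
kl f 625.8 g -193.9
kr f 625.9 g -81.4
hl f 625.5 g -141.4
hr f 625.7 g -128.3
tl f 599.4 g -264.5
tr f 599.5 g -11.9
```

```bash
python3 - <<'E'
from h import *
s=sense();print(s["time_s"],s["eef_pos"],s["dq"].round(3),R.from_quat(s["ee_rot"],scalar_first=True).as_matrix().round(3))
E
```

```text
3.25 [532.36154351 -36.33327927 185.68907402] [-0.     0.008  0.002  0.008 -0.002 -0.   ] [[-0.757 -0.161  0.633]
 [-0.133  0.987  0.093]
 [-0.64  -0.014 -0.768]]
```

```bash
python3 - <<'E'
from h import *
p=capture("top")
yaw=.1655;f=np.array([np.cos(yaw),np.sin(yaw)]);g=np.array([-f[1],f[0]])
W={}
for n,c,z in (("bl",(105,523),0),("br",(545,460),0),("tl",(88,470),105),("tr",(575,400),105),("lidl",(100,462),135),("lidr",(578,390),135)):
    w=onz(p,np.array(c)/4.5+[215,60],z)[:2]; print(n,(w@f).round(1),(w@g).round(1))
# PnP of wrist picture
q=capture("wrist");s=sense()
F=210/np.tan(np.radians(q["fov_y"])/2);K=np.array([[F,0,q["cx"]],[0,F,q["cy"]],[0,0,1]])
obj=np.float64([(-100,-130,0),(-100,130,0),(-100,-55,50),(-100,55,50),(-75,-55,50),(-75,55,50),(-100,-130,105),(-100,130,105)])
img=np.float64([(c[0]/2.5+100,c[1]/4+125) for c in ((97,40),(725,48),(264,162),(547,162),(272,227),(547,231),(27,350),(775,362))])
D=np.array([q["k1"],0,0,0.]);ok,rv,tv=cv2.solvePnP(obj,img,K,D)
print("err",(cv2.projectPoints(obj,rv,tv,K,D)[0][:,0]-img).round(1).tolist())
M=cv2.Rodrigues(rv)[0]; T=np.array(q["tool_from_camera"]);E=R.from_quat(s["ee_rot"],scalar_first=True).as_matrix()
RW=E@T[:3,:3]@M; tw=E@(T[:3,:3]@tv[:,0]+T[:3,3])+s["eef_pos"]
print(RW.round(3),tw, tw[:2]@f,tw[:2]@g)
# hole y in spinner frame: intersect with x=-75
for c in ((400,228),(432,229),(399,250),(432,250),(401,273),(431,274)):
    u=cv2.undistortPoints(np.float64([[(c[0]/2.5+100,c[1]/4+125)]]),K,D)[0,0]
    d=M.T@np.array([*u,1]);o=-M.T@tv[:,0];print((o+d*(-75-o[0])/d[0]).round(1))
E
```

```text
bl 601.3 -12.2
br 597.3 -272.1
tl 599.5 -9.8
tr 596.2 -268.6
lidl 592.7 -17.0
lidr 591.4 -263.1
err [[3.7, -3.3], [-3.6, -3.5], [0.0, 1.1], [0.5, 2.0], [1.3, 1.5], [-2.4, 1.4], [-1.8, 0.2], [2.2, 0.1]]
[[ 0.986 -0.161 -0.034]
 [ 0.161  0.987 -0.005]
 [ 0.034 -0.001  0.999]] [719.53236645 -20.45008035   0.99151648] 706.3316932650985 -138.7103862110522
[-75.   -3.4  47.7]
[-75.    9.9  47.9]
[-75.   -3.5  55.1]
[-75.   10.   54.9]
[-75.   -2.4  62.6]
[-75.    9.7  62.8]
```

```bash
cat > go.py <<'E'
import sys
from h import *
# usage: go.py x y z heading : remaining shift / turn in move units (tool down, -x_tool along heading)
x,y,z,h=map(float,sys.argv[1:5]); s=sense()
c,n=np.cos(h),np.sin(h)
T=np.array([[-c,-n,0],[-n,c,0],[0,0,-1]]); 
M=R.from_quat(s["ee_rot"],scalar_first=True).as_matrix()
if 0: pass
rv=R.from_matrix(T@M.T).as_rotvec()
print("t",s["time_s"],"shift",((np.array([x,y,z])-s["eef_pos"])/100).round(4),"turn",(rv/(np.pi/4)).round(3),"F",s["force"].round(1))
E
python3 go.py 439 341.4 150 -0.014
```

```text
t 3.35 shift [-0.9338  3.7776 -0.3554] turn [-0.049  0.885 -0.22 ] F [ 0.  -0.8  0.5]
```

Request:
drive_tool --commands "-0.08 0.31 0.1 -0.004 0.074 -0.018 100;-0.08 0.31 0.1 -0.004 0.074 -0.018 100;-0.08 0.31 0 -0.004 0.074 -0.018 100;-0.08 0.31 0 -0.004 0.074 -0.018 100;-0.08 0.31 0 -0.004 0.074 -0.018 100;-0.08 0.31 0 -0.004 0.074 -0.018 100;-0.08 0.31 0 -0.004 0.074 -0.018 100;-0.08 0.31 0 -0.004 0.074 -0.018 100;-0.08 0.31 0 -0.004 0.074 -0.018 100;-0.08 0.31 0 -0.004 0.074 -0.018 100;-0.08 0.31 0 -0.004 0.074 -0.018 100;-0.05 0.31 0 -0.004 0.074 -0.018 100;0 0 0 0 0 0 100;0 0 0 0 0 0 100;0 0 0 0 0 0 100"

```text
time_s: 4.6
eef_pos: [450.3, 297.8, 197.0]
ee_rot: [0.035, -0.004, 0.999, 0.009]
force: [0.5, 0.2, 0.0]
grip_width: 1.001
grip_force: 0.0
```

```bash
python3 - <<'E'
from h import *
s=sense();p=capture("wrist");cv2.imwrite("pics/w2.png",p["pixels"])
g=cv2.cvtColor(p["pixels"],cv2.COLOR_BGR2GRAY);print(boxes_of(p,"rod_grip"),boxes_of(p,"rest"))
E
python3 go.py 439 341.4 150 -0.014
```

```text
[{'position': [319.7, 187.2], 'confidence': 0.84}] [{'position': [190.6, 179.3], 'confidence': 0.73}, {'position': [302.0, 188.8], 'confidence': 0.68}]
t 4.75 shift [-0.114   0.4399 -0.4756] turn [-0.023  0.089 -0.025] F [-0.1  0.7  0.7]
```

View pics/w2.png

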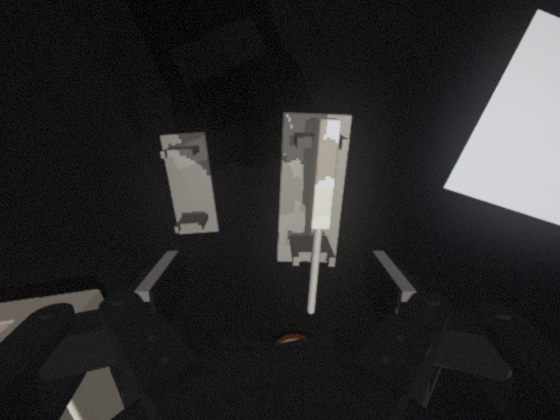

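The wrist view shows the rod lying in the larger rest: handle from (329,120) to (322,228), tip at (311,312).

```bash
python3 - <<'E'
from h import *
s=sense();p=capture("wrist")
for n,c,z in (("hb",(329,120),64),("hf",(322,228),64),("tip",(311,313),52)): print(n,onz(p,c,z,s).round(1))
E
python3 go.py 439 341.4 100 -0.014
```

```text
hb [392.2 344.1  64. ]
hf [490.3 344.2  64. ]
tip [598.3 340.5  52. ]
t 4.8 shift [-0.114   0.4388 -0.9766] turn [-0.023  0.089 -0.025] F [-0.7 -0.1  0.4]
```

Request:
drive_tool --commands "-0.025 0.12 -0.24 -0.006 0.022 -0.006 100;-0.025 0.12 -0.24 -0.006 0.022 -0.006 100;-0.025 0.12 -0.24 -0.006 0.022 -0.006 100;-0.025 0.09 -0.24 -0.006 0.022 -0.006 100;0 0 0 0 0 0 100;0 0 0 0 0 0 100;0 0 0 0 0 0 100"

```text
time_s: 5.38
eef_pos: [441.0, 343.0, 103.1]
ee_rot: [0.001, 0.006, 1.0, 0.0]
force: [-0.3, -0.5, 0.3]
grip_width: 1.0
grip_force: 0.0
```

```bash
python3 go.py 440 342.5 50 -0.014
```

```text
t 5.3833 shift [-0.0104 -0.0053 -0.5313] turn [-0.001  0.004 -0.003] F [-0.3 -0.5  0.3]
```

Request:
drive_tool --commands "-0.01 0 -0.15 0 0 0 100;0 0 -0.15 0 0 0 100;0 0 -0.12 0 0 0 100;0 0 -0.11 0 0 0 100;0 0 0 0 0 0 100;0 0 0 0 0 0 0;0 0 0 0 0 0 0;0 0 0 0 0 0 0;0 0 0 0 0 0 0;0 0 0 0 0 0 0;0 0 0 0 0 0 0;0 0 0 0 0 0 0;0 0 0 0 0 0 0;0 0 0 0 0 0 0" --force 90

```text
time_s: 6.55
eef_pos: [439.5, 343.6, 49.1]
ee_rot: [0.001, 0.006, 1.0, 0.0]
force: [-0.2, -0.1, 5.3]
grip_width: 0.199
grip_force: 87.9
```

```bash
python3 go.py 440 342.5 50 -0.014
```

```text
t 6.55 shift [ 0.0052 -0.0112  0.0087] turn [-0.     0.002 -0.003] F [-0.2 -0.1  5.3]
```

Request:
drive_tool --commands "0 0 0.05 0 0 0 0;0 0 0.1 0 0 0 0;0 0 0.1 0 0 0 0;-0.1 0 0.12 0 0 0 0;-0.15 -0.1 0.1 0 0 0 0;-0.15 -0.2 0.03 0 0 0.016 0;0 -0.28 0 0 0 0.016 0;0 -0.28 0 0 0 0.016 0;0 -0.28 0 0 0 0.016 0;0 -0.28 0 0 0 0.016 0;0 -0.28 0 0 0 0.016 0;0 -0.28 0 0 0 0.016 0;0 -0.28 0 0 0 0.016 0;0 -0.28 0 0 0 0.016 0;0 -0.28 0 0 0 0.016 0;0 -0.28 0 0 0 0.016 0;0 -0.28 0 0 0 0.016 0;0 -0.28 0 0 0 0.016 0;0 -0.28 0 0 0 0.016 0;0 -0.1 0 0 0 0.004 0"

```text
time_s: 8.22
eef_pos: [399.6, -63.5, 99.6]
ee_rot: [0.001, -0.083, 0.997, -0.001]
force: [0.2, 1.1, -1.1]
grip_width: 0.194
grip_force: 87.8
```

Request:
drive_tool --commands "0 0 0 0 0 0 0;0 0 0 0 0 0 0;0 0 0 0 0 0 0"

```text
time_s: 8.47
eef_pos: [399.2, -59.9, 98.9]
ee_rot: [0.0, -0.084, 0.996, -0.0]
force: [0.3, 0.3, -1.1]
grip_width: 0.2
grip_force: 87.8
```

```bash
python3 go.py 440.7 -64.7 59 0.165; python3 - <<'E'
from h import *
s=sense();p=capture("wrist");cv2.imwrite("pics/w3.png",p["pixels"]);print(s["grip_width"],s["grip_force"],boxes_of(p,"rod_tip"))
E
```

```text
t 8.4667 shift [ 0.4152 -0.0478 -0.3989] turn [ 0.     0.001 -0.004] F [ 0.3  0.3 -1.1]
0.2000517308906033 87.82370567321777 [{'position': [277.4, 247.4], 'confidence': 0.57}]
```

View pics/w3.png

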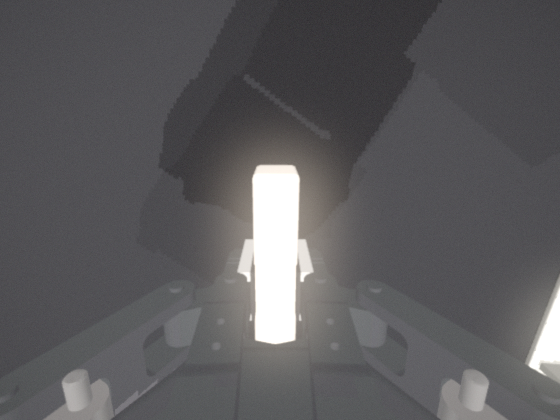

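The rod is held straight in the fingers, handle centred at column 276. The tip is hidden. I'll lower the rod to hole height in front of the recess.

Request:
drive_tool --commands "0 0 -0.1 0 0 0 0;0 0 -0.1 0 0 0 0;0 0 -0.1 0 0 0 0;0 -0.05 -0.1 0 0 0 0;0.1 0 0 0 0 0 0;0.1 0 0 0 0 0 0;0.1 0 0 0 0 0 0;0.1 0 0 0 0 0 0;0 0 0 0 0 0 0;0 0 0 0 0 0 0;0 0 0 0 0 0 0"

```text
time_s: 9.48
eef_pos: [438.6, -65.0, 58.5]
ee_rot: [-0.0, -0.084, 0.996, 0.0]
force: [-0.1, 0.1, -1.4]
grip_width: 0.199
grip_force: 87.9
```

```bash
python3 go.py 440.7 -64.7 59 0.165;python3 - <<'E'
from h import *
p=capture("scene");cv2.imwrite("pics/s3.png",cv2.resize(p["pixels"][150:330,190:350],None,fx=4,fy=3.3,interpolation=cv2.INTER_CUBIC))
E
```

```text
t 9.4833 shift [0.0211 0.0032 0.0053] turn [-0.    -0.    -0.004] F [-0.1  0.1 -1.4]
```

Request:
drive_tool --commands "0.1 0.017 0.005 0 0 0 0;0.1 0.017 0 0 0 0 0;0.1 0.016 0 0 0 0 0;0.09 0.015 0 0 0 0 0;0 0 0 0 0 0 0;0 0 0 0 0 0 0;0.03 0.005 0 0 0 0 0;0.03 0.005 0 0 0 0 0;0.03 0.005 0 0 0 0 0;0.03 0.005 0 0 0 0 0;0 0 0 0 0 0 0;0 0 0 0 0 0 0"

```text
time_s: 10.53
eef_pos: [490.2, -57.0, 59.0]
ee_rot: [0.0, -0.084, 0.996, -0.0]
force: [-0.0, 0.5, -2.3]
grip_width: 0.193
grip_force: 87.7
```

```bash
cat > st.py <<'E'
from h import *
s=sense();yaw=.165;f=np.array([np.cos(yaw),np.sin(yaw)]);g=np.array([-f[1],f[0]]);e=s["eef_pos"];F=s["force"]
print("t",round(s["time_s"],2),"tip f",(e[:2]@f+155).round(1),"g",(e[:2]@g).round(1),"z",e[2].round(1),"F f,g,z",(F[:2]@f).round(1),(F[:2]@g).round(1),F[2].round(1),"Tq",s["wrist_torque"].round(2))
E
python3 st.py
```

```text
t 10.53 tip f 629.2 g -136.8 z 59.0 F f,g,z 0.1 0.5 -2.3 Tq [ 0.    0.13 -0.06]
```

Request:
drive_tool --commands "0.03 0.005 0 0 0 0 0;0.03 0.005 0 0 0 0 0;0.02 0.003 0 0 0 0 0;0 0 0 0 0 0 0;0 0 0 0 0 0 0"

```text
time_s: 10.95
eef_pos: [498.4, -55.7, 59.0]
ee_rot: [0.0, -0.084, 0.996, -0.0]
force: [1.3, 0.2, -2.7]
grip_width: 0.197
grip_force: 87.7
```

```bash
python3 st.py
```

```text
t 10.95 tip f 637.5 g -136.9 z 59.0 F f,g,z 1.3 0.0 -2.7 Tq [-0.04  0.12 -0.01]
```

Request:
drive_tool --commands "0.03 0.005 0 0 0 0 0;0.03 0.005 0 0 0 0 0;0.02 0.003 0 0 0 0 0;0 0 0 0 0 0 0;0 0 0 0 0 0 0"

```text
time_s: 11.37
eef_pos: [506.2, -54.4, 58.9]
ee_rot: [0.0, -0.084, 0.996, -0.0]
force: [-1.2, -1.1, -2.7]
grip_width: 0.195
grip_force: 87.7
```

```bash
python3 st.py
```

```text
t 11.37 tip f 645.3 g -136.8 z 58.9 F f,g,z -1.4 -0.9 -2.7 Tq [-0.05  0.56  0.08]
```

The rod is past the face, and a light opposing force suggests it has met the latch. I'll push on.

Request:
drive_tool --commands "0.03 0.005 0 0 0 0 0;0.03 0.005 0 0 0 0 0;0.02 0.003 0 0 0 0 0;0 0 0 0 0 0 0;0 0 0 0 0 0 0"

```text
time_s: 11.78
eef_pos: [514.2, -53.1, 59.0]
ee_rot: [0.0, -0.084, 0.996, -0.0]
force: [-3.3, -0.2, -3.6]
grip_width: 0.194
grip_force: 87.7
```

```bash
python3 st.py; python3 - <<'E'
from h import *
p=capture("scene");print(boxes_of(p,"lid_edge"))
E
```

```text
t 11.78 tip f 653.5 g -136.9 z 59.0 F f,g,z -3.3 0.3 -3.6 Tq [-0.06  0.78  0.04]
[{'position': [279.4, 269.8], 'confidence': 0.56}]
```

Request:
drive_tool --commands "0.02 0.003 0 0 0 0 0;0.015 0.003 0 0 0 0 0;0 0 0 0 0 0 0;0 0 0 0 0 0 0;0 0 0 0 0 0 0;0 0 0 0 0 0 0;0 0 0 0 0 0 0;0 0 0 0 0 0 0;0 0 0 0 0 0 0;0 0 0 0 0 0 0;0 0 0 0 0 0 0;0 0 0 0 0 0 0"

```text
time_s: 12.88
eef_pos: [516.2, -52.5, 58.7]
ee_rot: [-0.002, -0.084, 0.996, 0.0]
force: [-12.1, -2.3, -0.3]
grip_width: 0.197
grip_force: 88.0
```

```bash
python3 st.py; python3 - <<'E'
from h import *
p=capture("scene");print(boxes_of(p,"lid_edge"));cv2.imwrite("pics/s4.png",p["pixels"])
E
```

```text
t 12.88 tip f 655.6 g -136.6 z 58.7 F f,g,z -12.3 -0.3 -0.3 Tq [-0.29  1.71 -0.01]
[{'position': [284.9, 283.3], 'confidence': 0.67}]
```

View pics/s4.png

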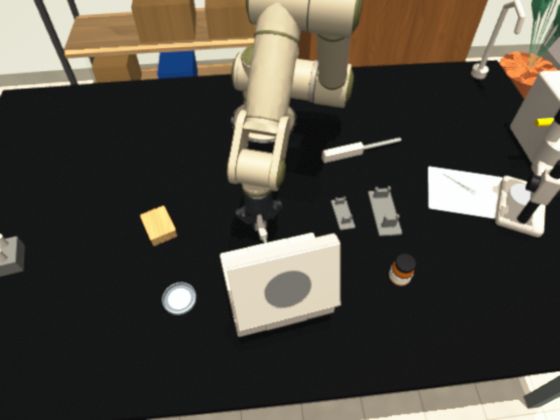

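The picture shows the lid standing open, with its grey disc at (288,290), and the bystanders unmoved. Now I'll draw the rod straight out.

Request:
drive_tool --commands "-0.05 -0.008 0 0 0 0 0;-0.1 -0.017 0 0 0 0 0;-0.1 -0.017 0 0 0 0 0;-0.1 -0.017 0 0 0 0 0;-0.1 -0.017 0 0 0 0 0;-0.1 -0.017 0 0 0 0 0;-0.1 -0.017 0 0 0 0 0;-0.15 -0.025 0 0 0 0 0;-0.2 -0.03 0 0 0 0 0;-0.15 0 0.1 0 0 0 0;0 0 0.15 0 0 0 0;0 0 0.15 0 0 0 0;0 0 0 0 0 0 0;0 0 0 0 0 0 0"

```text
time_s: 14.15
eef_pos: [403.7, -69.5, 99.7]
ee_rot: [0.002, -0.083, 0.997, -0.001]
force: [-0.3, 1.0, -1.7]
grip_width: 0.194
grip_force: 88.0
```

```bash
python3 go.py 439.5 343.6 100 -0.014; python3 st.py; python3 - <<'E'
from h import *
p=capture("wrist")
a=cv2.imread("pics/w3.png");b=p["pixels"]
for i in (a,b):
    m=(cv2.cvtColor(i,cv2.COLOR_BGR2GRAY)>235)[150:345,230:320]; ys,xs=np.nonzero(m); print(ys.min()+150,ys.max()+150,[ (np.nonzero(m[r])[0].mean()+230).round(1) for r in (35,60,130,160)])
E
```

```text
t 14.15 shift [3.5800e-01 4.1306e+00 3.3000e-03] turn [ 0.003  0.005 -0.231] F [-0.3  1.  -1.7]
t 14.15 tip f 541.8 g -134.8 z 99.7 F f,g,z -0.1 1.0 -1.7 Tq [-0.05  0.05 -0.  ]
166 343 [np.float64(275.5), np.float64(275.0), np.float64(275.0), np.float64(275.0)]
166 343 [np.float64(275.5), np.float64(275.0), np.float64(275.0), np.float64(275.0)]
```

The rod hasn't shifted in the grip. I'll carry it back above the rest.

Request:
drive_tool --commands "0 0.13 0 0 0 0 0;0 0.25 0 0 0 -0.017 0;0 0.28 0 0 0 -0.017 0;0 0.28 0 0 0 -0.017 0;0 0.28 0 0 0 -0.017 0;0 0.28 0 0 0 -0.017 0;0 0.28 0 0 0 -0.017 0;0 0.28 0 0 0 -0.017 0;0 0.28 0 0 0 -0.017 0;0 0.28 0 0 0 -0.017 0;0 0.28 0 0 0 -0.017 0;0 0.28 0 0 0 -0.017 0;0 0.28 0 0 0 -0.017 0;0.1 0.28 0 0 0 -0.017 0;0.1 0.25 0 0 0 -0.01 0;0.1 0.14 0 0 0 0 0;0.06 0 0 0 0 0 0;0 0 0 0 0 0 0;0 0 0 0 0 0 0;0 0 0 0 0 0 0"

```text
time_s: 15.87
eef_pos: [438.3, 343.1, 98.6]
ee_rot: [-0.0, 0.007, 1.0, -0.0]
force: [0.7, 0.5, -0.8]
grip_width: 0.198
grip_force: 88.1
```

```bash
python3 go.py 439.5 343.6 51 -0.014
```

```text
t 15.8667 shift [ 0.012   0.0048 -0.4759] turn [ 0.001 -0.001  0.001] F [ 0.7  0.5 -0.8]
```

Request:
drive_tool --commands "0.01 0 -0.12 0 0 0 0;0 0 -0.12 0 0 0 0;0 0 -0.1 0 0 0 0;0 0 -0.06 0 0 0 0;0 0 -0.04 0 0 0 0;0 0 -0.03 0 0 0 0;0 0 -0.015 0 0 0 0;0 0 0 0 0 0 0;0 0 0 0 0 0 0"

```text
time_s: 16.62
eef_pos: [439.9, 344.0, 50.9]
ee_rot: [0.001, 0.007, 1.0, 0.0]
force: [0.5, 0.7, -1.2]
grip_width: 0.196
grip_force: 88.1
```

```bash
python3 go.py 439.5 343.6 49.1 -0.014
```

```text
t 16.6167 shift [-0.0037 -0.0043 -0.0176] turn [ 0.     0.001 -0.   ] F [ 0.5  0.7 -1.2]
```

Request:
drive_tool --commands "0 0 -0.01 0 0 0 0;0 0 -0.01 0 0 0 0;0 0 0 0 0 0 0;0 0 0 0 0 0 0"

```text
time_s: 16.95
eef_pos: [439.9, 344.1, 49.1]
ee_rot: [0.001, 0.007, 1.0, 0.0]
force: [-1.1, -1.9, 4.7]
grip_width: 0.194
grip_force: 89.1
```

Request:
drive_tool --commands "0 0 0 0 0 0 30;0 0 0 0 0 0 40;0 0 0 0 0 0 60;0 0 0 0 0 0 80;0 0 0 0 0 0 100;0 0 0 0 0 0 100;0 0 0 0 0 0 100;0 0 0 0 0 0 100;0 0 0 0 0 0 100;0 0 0.05 0 0 0 100;0 0 0.1 0 0 0 100;0 0 0.2 0 0 0 100;0 0 0.3 0 0 0 100;-0.2 0 0.3 0 0 0 100;-0.3 0 0.3 0 0 0 100;-0.3 0 0.3 0 0 0 100;0 0 0 0 0 0 100;0 0 0 0 0 0 100;0 0 0 0 0 0 100"

```text
time_s: 18.53
eef_pos: [361.0, 343.8, 202.6]
ee_rot: [0.0, 0.007, 1.0, -0.0]
force: [0.1, -0.5, -0.3]
grip_width: 0.999
grip_force: 0.0
```

```bash
python3 - <<'E'
from h import *
s=sense();p=capture("wrist");q=capture("scene")
print(s["time_s"],s["eef_pos"],boxes_of(p,"rod_grip"),boxes_of(p,"rest"))
w=p["pixels"];c=cv2.resize(q["pixels"][170:340,210:420],(560,453))
cv2.imwrite("pics/end.png",cv2.resize(np.vstack([w[60:360],c[:300]]),(560,600)))
E
```

```text
18.5333 [361.01548899 343.80884951 202.56883049] [{'position': [277.1, 274.1], 'confidence': 0.63}, {'position': [187.5, 29.3], 'confidence': 0.6}] [{'position': [158.0, 243.5], 'confidence': 0.97}, {'position': [266.8, 272.5], 'confidence': 0.9}]
```

View pics/end.png

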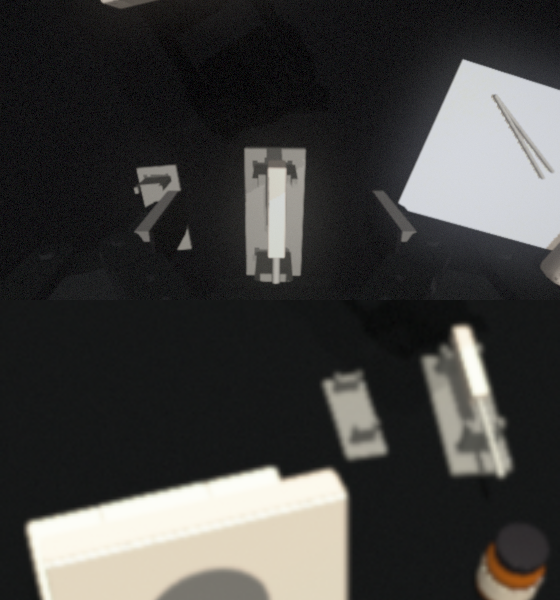

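The rod lies between both forks of the larger rest, with its handle at about (277,210) in the top half. The gripper is clear and the lid is open.

```bash
python3 -c "
from rig import *
print(finish_job())"
```

```text
the job is handed in; nothing more can be done
None
```

The lid is open at its stop and the rod is back in its rest as before, released; the job was handed in at about 18.6 s with no verdict shown, and I found the hole by a wrist-camera look under the brow, so the rod went straight in without feeling along the face.

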